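# Post a used coffee capsule through the flap of the capsule bin

### The arm

A 6-joint arm with a two-finger parallel gripper is mounted at the origin on a cart in front of the work surface, level with it; the furniture and walls round the work are solid. World frame = base frame: x ahead of the robot, y to its left, z up, the work surface at z = 0. Lengths are in m, angles in degrees, forces in N, time in s.
With the tool pointing down it reaches from about 0.2 to 0.875 m from the base axis. Payload 3.4 kg.
Tool frame: the origin (TCP) lies at the very end of the fingers, on their centre line; the grasp point (between the pads) lies 19 mm behind it; z points along the fingers, y is the direction in which the jaws open and shut (so a half turn about z gives the same grasp; the last joint's range is limited). The gripper opens to 94 mm and grips with 3 to 60 N. Pads are 16 mm wide; open, the fingers measure 119 mm over their backs; the gripper's body (75 mm by 177 mm) begins 78 mm behind the grasp point.
Start: joints at [70.13, 15.808, 86.224, -0, 77.962, -6.933], TCP at [0.129, 0.56, 0.175] pointing down, gripper open.
Joint ranges: [-165.64, 165.64], [-43.16, 119.46], [12.63, 154.43], [-67.54, 247.53], [6.08, 155.33], [-154.97, 154.97]. Speed limits (degrees/s): [147.25, 147.25, 180, 180, 180, 180].

### API

Orientations are given as a 3x3 rotation matrix whose columns are the frame's x, y, z axes.
In Python, from rig import * gives the robot as it stands.
- The arm moves only by the shell command python3 -m inch 'ROWS'. ROWS is JSON, a list of rows, each a list of 3 entries, a list of its own where there are three numbers: the opening, from 0 (shut) to 1 (fully open), then the shift along the tool's x, y, z in m, then the turn about the tool's z in degrees. In form: [[hand, [x, y, z], spin], ...]. A call has 1 to 8 rows; each row shifts and turns the pose as measured when the row begins, along the tool's axes as they then stand; what a row does not reach is not made up. A row lasts 1/8 s, in which the tool goes at most 62.5 mm and 10.7 degrees, less where a joint would pass 70% of its speed; a pose out of reach is approached as far as the arm can. A call is refused whole if a number of a shift passes 0.0625 or a number of a turn 10.7, either way. A call with a gripper value outside its range is refused whole. The fingers move at their own pace and stop on an object; the grip force is fixed at half the most. Time passes only in rows, so rows that do not move let the fingers close. It gives the time, the measured TCP pose, the force and the opening at its end, in the units of the state.
- sense(): the state, without advancing time (a new reading comes with each control period).
- snapshot(name): name is "side" or "top"; returns the picture (400x640x3 uint8, blue, green, red); there is no depth.
- calibration(name): a dict with "fov_y" (degrees; the focal length in pixels is half the picture's height over the tangent of half this angle, whatever the lens; pixels are square), "cx", "cy" (the principal point, pixels), "k1" (the pictures are not rectified: a ray, as slopes to the right and down, at radius r is drawn at 1 + k1 r^2 times it, then the intrinsics apply), "rvec" (rotation vector, rad) and "tvec" (3), from world to camera coordinates, as OpenCV has them. Camera axes: x right, y down, z forward; pixel columns grow to the right and rows downward; lengths in m; the calibration is good to about 2 mm. A picture is of the moment at which its call begins. calibration takes no time and is no camera call.
- job_done(): hands the job in, once; it reports no verdict.
The state is a dict: "t": time; "joints": joint angles; "qd": joint speeds; "joint_torque": joint torques, N m; "position": TCP position; "tool_rot": TCP orientation; "wrist_force": force on the tool from outside, world axes, zero at the start; "ft_torque": the same for the moment, N m; "width": opening from 0.0 (shut) to 1.0 (fully open).
Only numpy, scipy, OpenCV 4.12 (cv2) and the standard library are available. Lean on these libraries where they do the work, as an engineer would, in place of code of your own. Each camera call takes 0.05 s, during which the arm holds its last target. There are 200 camera calls.

### The job

Push the used coffee capsule that stands on the bin's shelf through the bin's self-closing flap: push the flap open with one finger and keep it open while the other finger slides the capsule over the shelf edge, so that it drops into the bin, then let the flap close. Do not grip or lift the capsule or shove the flap open with it, and leave the jars and the carton beside the bin where they stand.

Things in the scene. Friction and masses are not known exactly. Their poses are not given: they have to be found in the camera images.
- bin: White capsule bin, fixed, hollow, 250 (x) x 200 (y) x 167 mm. Origin: centre of its underside; x points from the front (robot side) to the back, z up. Flat grey shelf 120 mm above the worktop from x = -125 to +25 mm, with 5 mm high and 5 mm thick lips along both sides. Then the mouth, x = 25 to 113 mm, 190 mm wide between cheeks 47 mm higher than the shelf, closed by the flap. Floor 6 mm up.
- edge (a point): Middle of the shelf's far edge, level with the shelf's top: x = +25 mm, y = 0, z = 120 mm in the bin's frame; axes as the bin's. The capsule drops when its centre is past this edge.
- hinge (a point): Middle of the flap's hinge, at the far side of the mouth: x = 113 mm, y = 0, 41 mm above the shelf in the bin's frame; axes as the bin's. A steel rod of 4 mm radius runs along y here, with a narrow rear cover behind it (top 45 mm above the shelf): a finger low over the shelf can go no farther than 5 mm before this point.
- flap (a joint): Dark steel flap: 0 = closed, grows as it is pushed inward, to 1.4 rad. Plate 182 mm wide, 94 long, 3 thick, hinged along its far top edge; closed, it slopes down at 27 degrees towards the robot to the shelf edge; vertical at 1.1. A fingertip 8 mm over the shelf moving along the bin's +x meets it 10 to 20 mm beyond the edge and swings it in and down. A spring shuts it (1 to 4 N at the finger).
- capsule_center (a point): Centre of the loose aluminium coffee capsule, half-way up. It stands on the shelf on its wide end: 30 mm high, rim at the foot 37 mm across and 2 mm thick, body tapering from 36 to 30 mm and rounded at the top; 10 to 20 g. Its centre is 15 mm above the shelf.
- jar_a: Bystander spice jar with screw cap, 42 mm across, 108 mm high, upright on the worktop beside the bin. Origin: centre of its underside.
- jar_b: Bystander, the same kind of spice jar, upright on the worktop beside the bin. Origin: centre of its underside.
- tea: Bystander small carton, 102 (x) x 53 (y) x 60 mm, on the worktop left of the bin. Origin: centre of its underside.
Things that resemble listed ones, but are neither listed nor needed, are in the scene too. Of the things shaped like the part that bears capsule_center, the aluminium one is meant.

How it is judged:
By the outcome, as a careful person would: the job done as asked, in the order asked, and still so for the second after the job is handed in, with the robot touching nothing.
It also fails if it takes over 35 s, if anything falls off the work surface, if the arm or the gripper's body presses on something with over 40 N, if the wrist force passes 120 N, or if a joint passes its speed limit or range.

## Working session

There is one attempt and no reset: what is moved stays moved. The work goes in short steps, Python scripts to look and compute and a shell command to move; the robot and the scene stay as the last step left them, time stands still between calls to the robot, and variables do not carry over. Pictures are saved under pics/ and viewed, about 8 in all and at most 12, crops included, and the job is handed in when it is done.

```bash
mkdir -p pics; ls; python3 - <<'E'
from rig import *
import cv2
for n in("side","top"):
    cv2.imwrite(f"pics/{n}0.png",snapshot(n)); print(n,calibration(n))
s=sense();print(s["t"],s["position"],s["tool_rot"],s["width"])
E
```

```text
pics
side {'fov_y': 50.074828067265265, 'cx': 326.98990781867286, 'cy': 201.07468644891733, 'k1': 0.013120519231493476, 'rvec': array([ 2.51021541, -0.76534209,  0.22203234]), 'tvec': array([-0.40107378,  0.3849924 ,  0.7706474 ])}
top {'fov_y': 54.23567885586987, 'cx': 324.07468032288506, 'cy': 197.15789856174598, 'k1': -0.003459336094310912, 'rvec': array([ 2.14887231, -2.14163396,  0.18282607]), 'tvec': array([0.09026525, 0.56690912, 0.90874622])}
0.1 [0.12857687 0.55985336 0.17451014] [[-9.74603382e-01  2.23937551e-01 -4.69935030e-04]
 [ 2.23938018e-01  9.74602127e-01 -1.56767338e-03]
 [ 1.06938743e-04 -1.63309610e-03 -9.99998661e-01]] 1.0049553897165384
```

View pics/side0.png

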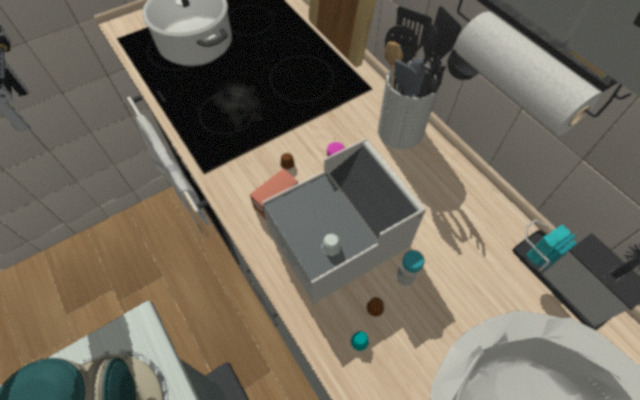

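View pics/top0.png

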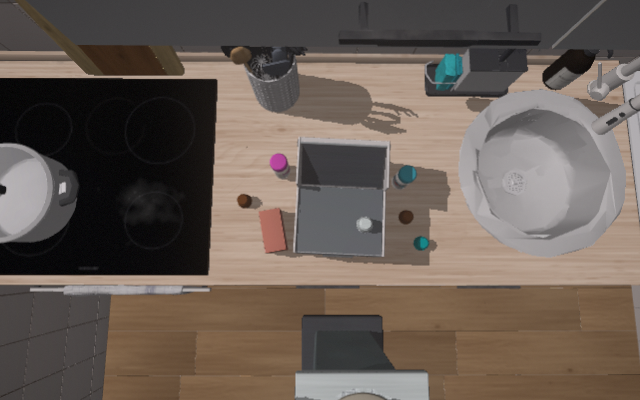

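Candidates for the capsule: the silvery one on the shelf at top (364,225) / side (332,243). The lookalikes are brown at top (244,200) and (406,217), and teal at (421,243), all on the worktop. I choose the aluminium one on the shelf and check it in close crops.

```bash
cat > h.py <<'E'
from rig import *
import numpy as np, cv2
from scipy.optimize import least_squares
def cam(n):
    c=calibration(n); f=200/np.tan(np.radians(c["fov_y"]/2))
    K=np.array([[f,0,c["cx"]],[0,f,c["cy"]],[0,0,1.]]); return K,np.array([c["k1"],0,0,0,0.]),np.array(c["rvec"]),np.array(c["tvec"])
def proj(n,P):
    K,d,r,t=cam(n); return cv2.projectPoints(np.atleast_2d(P).astype(float),r,t,K,d)[0][:,0]
def onz(n,uv,z):
    K,d,r,t=cam(n); R=cv2.Rodrigues(r)[0]
    p=cv2.undistortPoints(np.array([[uv]],float),K,d)[0,0]; ray=R.T@[*p,1]; o=-R.T@t
    return o+ray*(z-o[2])/ray[2]
E
python3 - <<'E'
from h import *
a=cv2.imread("pics/top0.png")[130:270,270:430]; b=cv2.imread("pics/side0.png")[135:305,255:435]
a=cv2.resize(a,None,fx=5,fy=4.0*1.25 and 4,interpolation=2) if 0 else cv2.resize(a,None,fx=4,fy=4,interpolation=2)
b=cv2.resize(b,None,fx=3.5,fy=3.5,interpolation=2)
cv2.imwrite("pics/topc.png",a);cv2.imwrite("pics/sidec.png",b)
print(proj("top",[[0,0,0],[.129,.56,.175],[.5,0,0],[.5,.2,0]]))
for uv in[(299,139),(389,141),(295,254),(384,256)]:print(onz("top",uv,.14))
print(onz("top",(364,225),.135),onz("side",(332,243),.135))
E
```

```text
[[362.81269285 440.45121711]
 [ 81.15970922 410.18285161]
 [360.25037356 226.07362559]
 [281.02762054 225.80092557]]
[0.68318807 0.14992777 0.14      ]
[ 0.67983565 -0.05226912  0.14      ]
[0.42794664 0.1553136  0.14      ]
[ 0.4241745  -0.03544746  0.14      ]
[0.49103149 0.0060269  0.135     ] [0.49510883 0.00176248 0.135     ]
```

View pics/topc.png

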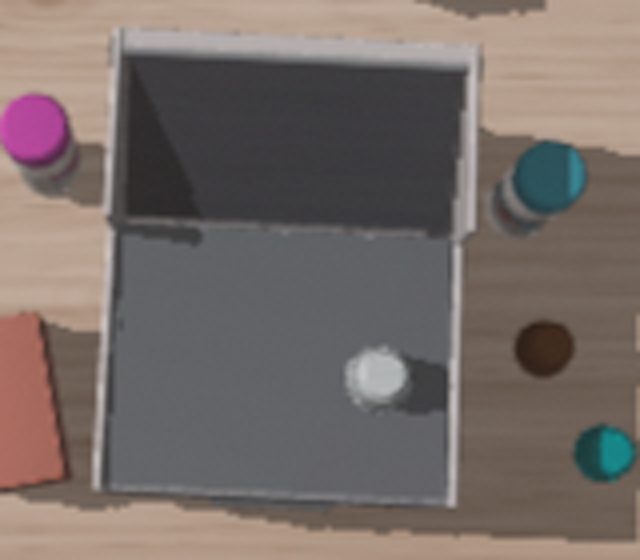

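View pics/sidec.png

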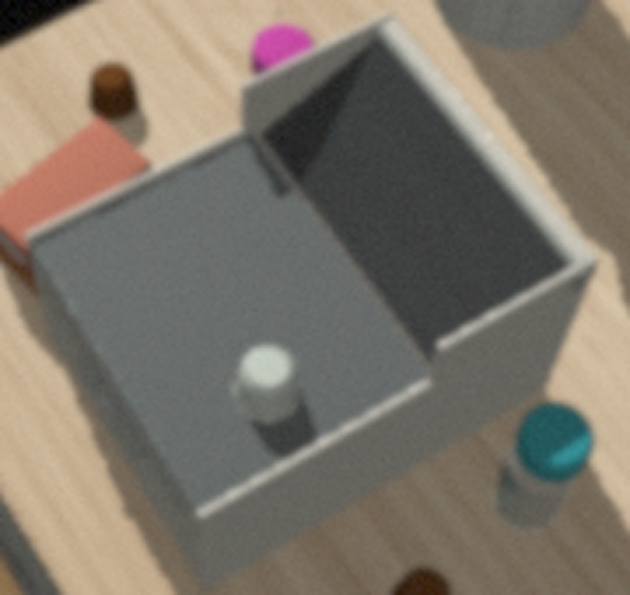

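The crops show the silver capsule on the shelf: its top is at (381,374) in the top crop and (267,366) in the side crop, right of the middle. The flap is closed, and the bin's corners are clear enough to fit a pose.

```bash
cat >> h.py <<'E'
def full(n,c):
    o,s={"top":((270,130),4),"side":((255,135),3.5)}[n]; return np.array(o)+(np.array(c)+.5)/s-.5
def B(p,P):
    c,s=np.cos(p[2]),np.sin(p[2]); return np.array([p[0]+c*P[0]-s*P[1],p[1]+s*P[0]+c*P[1],P[2]])
E
python3 - <<'E'
from h import *
M=[("top",(93,488),(-.125,.1,.125)),("top",(453,505),(-.125,-.1,.125)),("top",(116,29),(.125,.1,.167)),("top",(480,45),(.125,-.1,.167)),
("side",(197,515),(-.125,-.1,.125)),("side",(28,237),(-.125,.1,.125)),("side",(595,263),(.125,-.1,.167)),("side",(385,15),(.125,.1,.167)),
("top",(118,225),(.025,.095,.12)),("top",(453,237),(.025,-.095,.12))]
f=lambda q:np.concatenate([proj(n,B(q,P))[0]-full(n,c) for n,c,P in M])
r=least_squares(f,[.55,.05,0],loss="soft_l1");print(r.x,np.degrees(r.x[2]));print(f(r.x).reshape(-1,2).round(1))
for m in("top","side"):
    g=lambda q:np.concatenate([proj(n,B(q,P))[0]-full(n,c) for n,c,P in M if n==m]); print(m,least_squares(g,r.x).x)
p=r.x;c,s=np.cos(p[2]),np.sin(p[2])
for n,k in(("top",(381,374)),("side",(267,366))):
    w=onz(n,full(n,k),.149);d=w[:2]-p[:2];print(n,w,"bin",c*d[0]+s*d[1],-s*d[0]+c*d[1])
E
```

```text
[ 0.55147943  0.05597002 -0.044286  ] -2.537400660657199
[[-0.2  1. ]
 [ 1.4  1.1]
 [-0.5 -0.6]
 [ 0.4 -0.1]
 [ 0.1  1. ]
 [-2.3 -1.4]
 [ 1.  -1.2]
 [ 1.  -2. ]
 [-0.2 -0.3]
 [ 0.3  0.8]]
top [ 0.55226074  0.05639409 -0.04490124]
side [ 0.55069915  0.05481034 -0.04578377]
top [0.49385589 0.00570256 0.149     ] bin -0.05534162382309735 -0.05276925338460538
side [0.49387464 0.00392914 0.149     ] bin -0.055244383713075156 -0.05454010503304245
```

```bash
python3 -m inch '[[0.85,[0,0,-0.01],9.9],[0.85,[0,0,-0.01],9.9],[0.85,[0,0,-0.01],9.9],[0.85,[0,0,-0.01],9.9],[0.85,[0,0,-0.01],9.9],[0.85,[-0.05,0.007,0],0],[0.85,[-0.05,0.007,0],0],[0.85,[-0.05,0.007,0],0]]'
cat > st.py <<'E'
from h import *
import sys
# target in bin frame (mm) + z world mm -> tool shift; argv x y z
p=[.5515,.056,-.0445]; s=sense(); R=np.array(s["tool_rot"]); P=np.array(s["position"])
c,sn=np.cos(p[2]),np.sin(p[2]); d=P[:2]-p[:2]
print("t",s["t"],"bin mm",np.round([1e3*(c*d[0]+sn*d[1]),1e3*(-sn*d[0]+c*d[1]),1e3*P[2]],1),"phi",np.degrees(np.arctan2(R[1,1],R[0,1])-p[2]).round(2),"w",round(s["width"],3),"F",np.round(s["wrist_force"],1))
if len(sys.argv)>3:
    T=B(p,np.array(list(map(float,sys.argv[1:4])))/1e3); print("tool shift mm",(R.T@(T-P)*1e3).round(1))
E
python3 st.py -44 -47 200
```

```text
t: 1.1
position: [0.2128, 0.4314, 0.2218]
tool_rot: [[-0.442, 0.897, -0.004], [0.897, 0.442, -0.01], [-0.007, -0.008, -1.0]]
wrist_force: [-0.1, -0.3, -0.1]
width: 0.855
t 1.1 bin mm [-355.   360.   221.8] phi 28.76 w 0.855 F [-0.1 -0.3 -0.1]
tool shift mm [-506.3   77.    24.7]
```

```bash
python3 -m inch '[[0.85,[-0.06,0.009,0],-1.2],[0.85,[-0.06,0.009,0],0],[0.85,[-0.06,0.009,0],0],[0.85,[-0.06,0.009,0],0],[0.85,[-0.06,0.009,0],0],[0.85,[-0.06,0.009,0],0],[0.85,[-0.06,0.009,0],0],[0.85,[-0.06,0.009,0],0]]'
python3 st.py -44 -47 200
```

```text
t: 2.1
position: [0.503, 0.0251, 0.223]
tool_rot: [[-0.463, 0.886, -0.003], [0.886, 0.463, -0.008], [-0.006, -0.007, -1.0]]
wrist_force: [1.2, 0.2, 0.8]
width: 0.85
t 2.1 bin mm [-47.1 -33.  223. ] phi 30.15 w 0.85 F [1.2 0.2 0.8]
tool shift mm [-13.5  -4.2  23.1]
```

```bash
python3 -m inch '[[0.85,[-0.0135,-0.004,0.02],0],[0.85,[0,0,0.02],0],[0.85,[0,0,0.02],0],[0.85,[0,0,0],0]]'
python3 st.py -44 -47 128; python3 - <<'E'
from h import *
a=cv2.resize(snapshot("top")[130:270,270:430],None,fx=4,fy=4,interpolation=2)
b=cv2.resize(snapshot("side")[135:305,255:435],None,fx=3.3,fy=3.3,interpolation=2)
cv2.imwrite("pics/b1.png",b);cv2.imwrite("pics/a1.png",a)
E
```

```text
t: 2.6
position: [0.5075, 0.0049, 0.1593]
tool_rot: [[-0.456, 0.89, -0.006], [0.89, 0.456, -0.009], [-0.005, -0.01, -1.0]]
wrist_force: [0.4, -0.7, -1.1]
width: 0.852
t 2.6 bin mm [-41.7 -53.  159.3] phi 29.67 w 0.852 F [ 0.4 -0.7 -1.1]
tool shift mm [ 6.5  1.3 31.3]
```

View pics/b1.png

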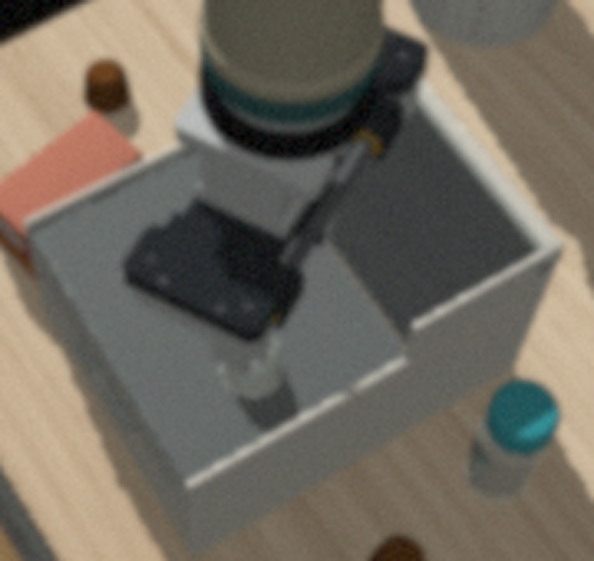

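Side view: the gripper covers the fingertips. The capsule, at crop (250,372), still stands where it was, and the flap is closed. I correct laterally, then go down.

```bash
python3 -m inch '[[0.85,[0.006,-0.001,0],0],[0.85,[0,0,0],0],[0.85,[0,0,0.015],0],[0.85,[0,0,0.013],0],[0.85,[0,0,0],0]]'
python3 st.py -46 -48 128;python3 - <<'E'
from h import *
b=cv2.resize(snapshot("side")[185:305,255:385],None,fx=5,fy=5,interpolation=2)
cv2.imwrite("pics/b2.png",b)
E
```

```text
t: 3.32
position: [0.5061, 0.0106, 0.1333]
tool_rot: [[-0.457, 0.889, 0.002], [0.889, 0.457, -0.01], [-0.01, -0.003, -1.0]]
wrist_force: [0.1, 0.4, -0.0]
width: 0.852
t 3.325 bin mm [-43.3 -47.4 133.3] phi 29.77 w 0.852 F [ 0.1  0.4 -0. ]
tool shift mm [ 0.9 -2.6  5.3]
```

View pics/b2.png

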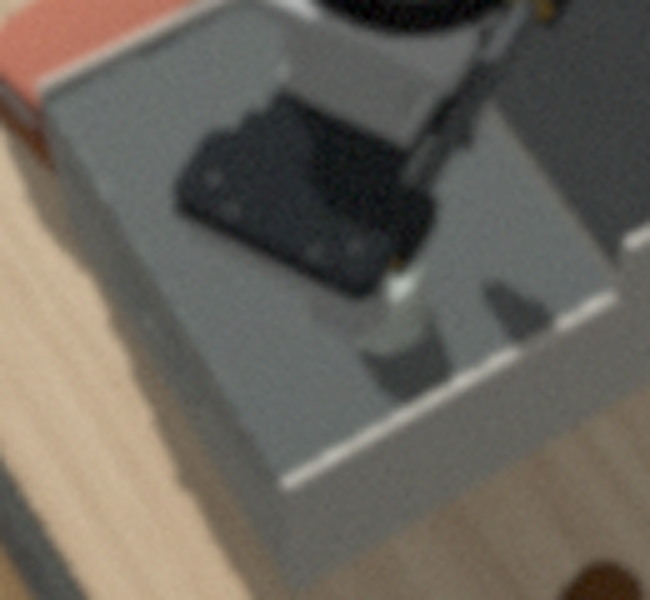

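The capsule still stands upright at crop (395,325), with the back finger beside it and hidden by the gripper. I go down to 8 mm above the shelf and start pushing along tool +y.

```bash
python3 -m inch '[[0.85,[0.001,0,0.005],0],[0.85,[0,0,0],0],[0.85,[0,0.008,0],0],[0.85,[0,0.008,0],0],[0.85,[0,0.008,0],0],[0.85,[0,0.008,0],0],[0.85,[0,0.008,0],0],[0.85,[0,0,0],0]]'
python3 st.py 0 -22 128;python3 - <<'E'
from h import *
b=cv2.resize(snapshot("side")[185:305,255:385],None,fx=5,fy=5,interpolation=2)
cv2.imwrite("pics/b3.png",b)
E
```

```text
t: 4.38
position: [0.5461, 0.0311, 0.1292]
tool_rot: [[-0.458, 0.889, 0.005], [0.889, 0.458, -0.01], [-0.011, 0.0, -1.0]]
wrist_force: [-1.1, 0.1, -1.3]
width: 0.849
t 4.375 bin mm [ -4.3 -25.1 129.2] phi 29.78 w 0.849 F [-1.1  0.1 -1.3]
tool shift mm [0.5 5.3 1.2]
```

View pics/b3.png

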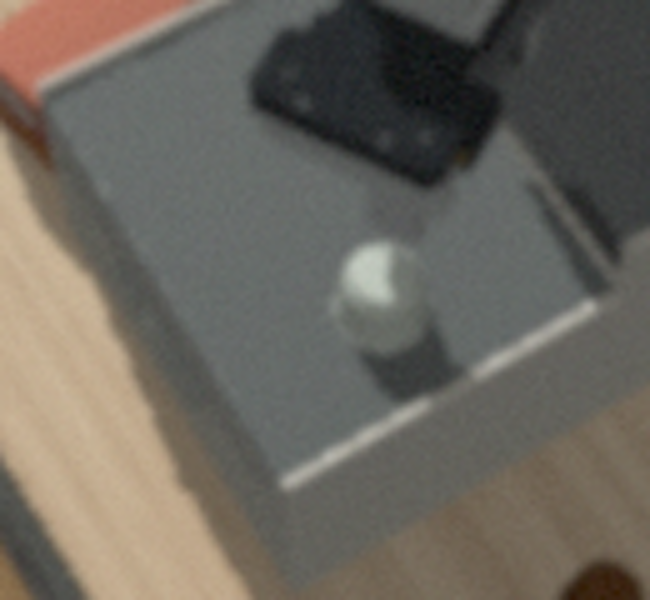

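```bash
python3 - <<'E'
from h import *
s=sense();P=np.array(s["position"]);R=np.array(s["tool_rot"])
for n,(o,k) in {"side":((255,185),5)}.items():
  for q in [(0,0,0),(0,-.04,0),(0,.04,0),(0,-.0525,0),(0,.0525,0),(0,-.0525,-.03),(0,-.06,-.097),(0,.06,-.097),(0,-.088,-.097),(0,.088,-.097)]:
    u=proj(n,P+R@np.array(q))[0]; print(q,((u-o+.5)*k-.5).round())
  u=proj(n,B([.5515,.056,-.0445],(-.055,-.0535,.149)))[0];print("cap",((u-o+.5)*k-.5).round())
i=snapshot("top");cv2.imwrite("pics/a3.png",cv2.resize(i[130:270,270:430],None,fx=4,fy=4,interpolation=2))
cv2.imwrite("pics/s3.png",cv2.resize(snapshot("side")[80:310,200:440],None,fx=2.6,fy=2.6,interpolation=2))
E
```

```text
(0, 0, 0) [451. 176.]
(0, -0.04, 0) [403. 257.]
(0, 0.04, 0) [498.  98.]
(0, -0.0525, 0) [387. 283.]
(0, 0.0525, 0) [512.  74.]
(0, -0.0525, -0.03) [388. 247.]
(0, -0.06, -0.097) [379. 176.]
(0, 0.06, -0.097) [537. -80.]
(0, -0.088, -0.097) [339. 241.]
(0, 0.088, -0.097) [ 571. -135.]
cap [381. 270.]
```

View pics/s3.png

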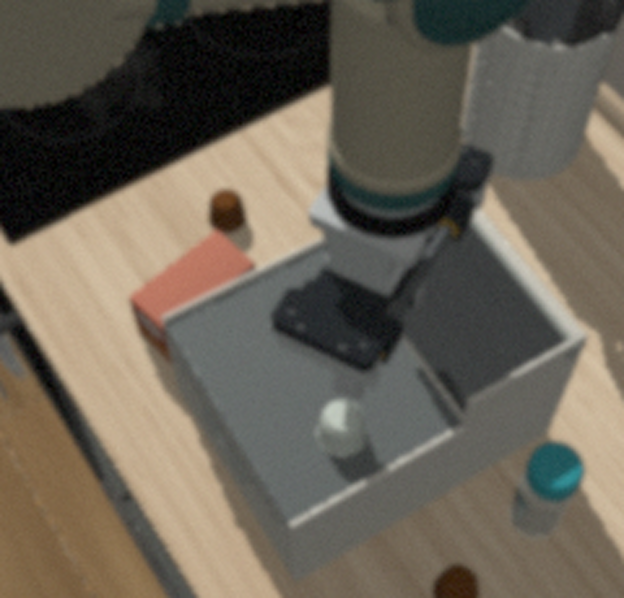

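```bash
python3 - <<'E'
from h import *
f=lambda n:cv2.imread(f"pics/{n}.png")
g=lambda i:np.clip((i.astype(float)-30)*1.9,0,255).astype(np.uint8)
a=g(cv2.resize(f("a3"),(400,350)));b=g(f("b2")[150:450,200:600]);c=g(f("b3")[100:400,200:600])
o=np.zeros((600,800,3),np.uint8);o[:350,:400]=a;o[:300,400:]=b;o[300:,400:]=c
cv2.imwrite("pics/comp.png",o)
E
```

```text
(no output)
```

View pics/comp.png

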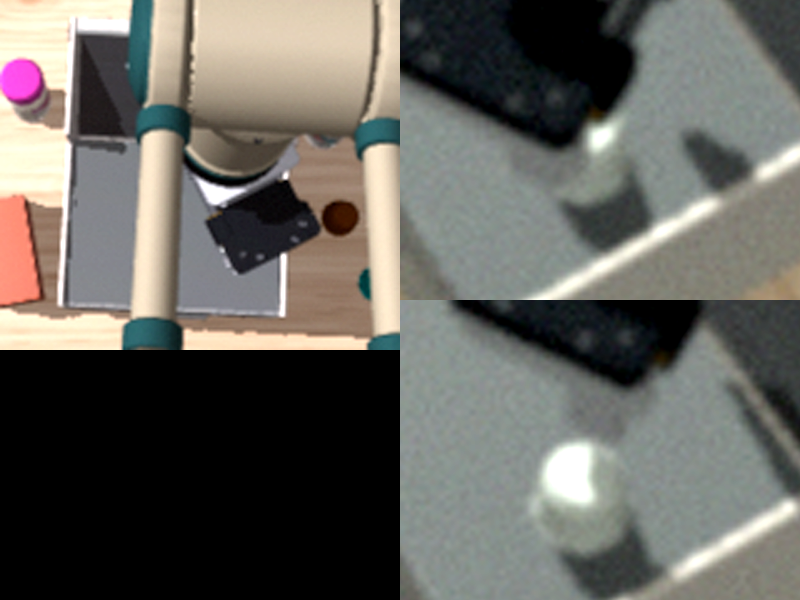

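```bash
python3 - <<'E'
from h import *
s=sense();P=np.array(s["position"]);R=np.array(s["tool_rot"]);print(P)
T=lambda c:np.array([270,130])+(np.array(c)+.5)/2.5-.5
S=lambda c:np.array([255,185])+(np.array(c)+.5)/5-.5
def tri(t,u):
    return least_squares(lambda X:np.concatenate([proj("top",X)[0]-T(t),proj("side",X)[0]-S(u)]),[.5,0,.2])
for t,u in [((242,255),(300,100)),((293,237),(385,140)),((293,237),(425,135)),((240,272),(255,100)),((320,228),(430,185))]:
    r=tri(t,u);print(r.x.round(4),"res",abs(r.fun).max().round(1),"tool",((r.x-P)@R*1e3).round(0))
for n in("top","side"):print(n,-cv2.Rodrigues(cam(n)[2])[0].T@cam(n)[3])
E
```

```text
[0.5451033  0.03080344 0.12913159]
[0.468  0.0178 0.2802] res 0.9 tool [  22.  -75. -151.]
[ 0.4782 -0.0162  0.2954] res 0.1 tool [ -13.  -81. -166.]
[ 0.485  -0.0192  0.2936] res 3.7 tool [ -19.  -76. -164.]
[0.4543 0.0208 0.2892] res 0.4 tool [  31.  -85. -160.]
[ 0.4832 -0.0355  0.2921] res 1.0 tool [ -32.  -85. -163.]
top [0.41723957 0.10398529 0.98511505]
side [ 0.29133811 -0.27099296  0.86293781]
```

The finger appears to have passed over or by the capsule without moving it. I raise, retreat, and check with the force reading and a picture.

```bash
python3 -m inch '[[0.85,[0,0,-0.03],0],[0.85,[0,-0.025,0],0],[0.85,[0,-0.024,0],0],[0.85,[0,0,0],0],[0.85,[0,0,0.02],0],[0.85,[0,0,0.009],0],[0.85,[0,0,0],0]]'
python3 st.py -47 -48.5 128;python3 - <<'E'
from h import *
i=snapshot("side")[200:290,280:400]
g=lambda i:np.clip((i.astype(float)-30)*1.9,0,255).astype(np.uint8)
cv2.imwrite("pics/b4.png",cv2.resize(g(i),None,fx=6.5,fy=6.5,interpolation=2))
s=sense();P=np.array(s["position"]);R=np.array(s["tool_rot"])
for q in [(.008,-.04,0),(-.008,-.04,0),(0,-.04,-.03),(.008,-.0525,0),(-.008,-.0525,0),(0,.046,0)]:
    u=proj("side",P+R@np.array(q))[0]; print(q,((u-(280,200)+.5)*6.5-.5).round())
E
```

```text
t: 5.4
position: [0.5019, 0.008, 0.131]
tool_rot: [[-0.456, 0.89, 0.007], [0.89, 0.456, -0.01], [-0.012, 0.002, -1.0]]
wrist_force: [0.6, -0.0, -0.5]
width: 0.848
t 5.4 bin mm [-47.5 -50.2 131. ] phi 29.69 w 0.848 F [ 0.6 -0.  -0.5]
tool shift mm [1.2 1.2 3. ]
(0.008, -0.04, 0) [257. 359.]
(-0.008, -0.04, 0) [306. 384.]
(0, -0.04, -0.03) [280. 327.]
(0.008, -0.0525, 0) [235. 394.]
(-0.008, -0.0525, 0) [285. 420.]
(0, 0.046, 0) [422. 137.]
```

View pics/b4.png

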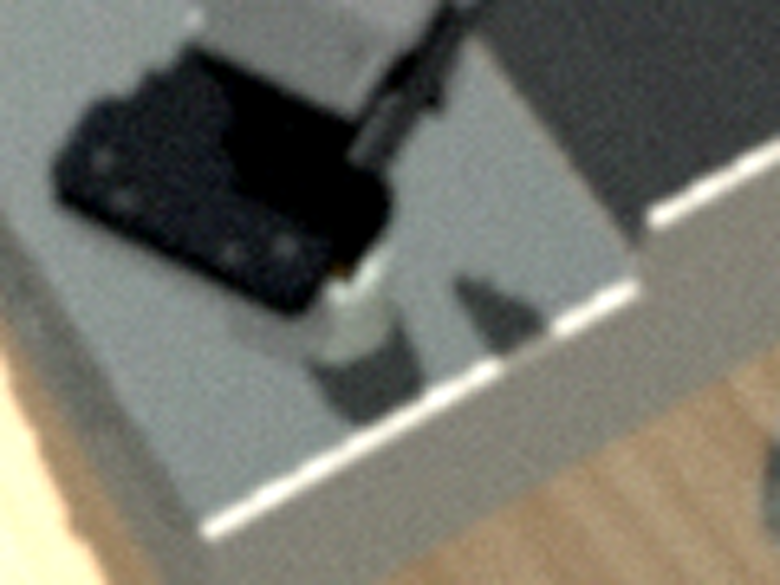

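The picture shows the finger's lower edge at about y=355. I predicted about 400 for the tip at the reported height. So the tip may sit about 25 mm higher than reported. I probe downward with the force reading.

```bash
python3 -m inch '[[0.85,[0.001,0,0.005],0],[0.85,[0,0,0],0],[0.85,[0,0,0.003],0],[0.85,[0,0,0],0]]'
python3 -m inch '[[0.85,[0,0,0.003],0],[0.85,[0,0,0],0]]'
```

```text
t: 5.95
position: [0.503, 0.009, 0.1238]
tool_rot: [[-0.456, 0.89, 0.01], [0.89, 0.456, -0.01], [-0.013, 0.004, -1.0]]
wrist_force: [0.1, -0.2, -0.0]
width: 0.851
t: 6.2
position: [0.5031, 0.009, 0.1207]
tool_rot: [[-0.456, 0.89, 0.01], [0.89, 0.456, -0.01], [-0.014, 0.005, -1.0]]
wrist_force: [-0.8, 0.3, 0.5]
width: 0.848
```

```bash
python3 -m inch '[[0.85,[0,0,0.003],0],[0.85,[0,0,0],0]]'
python3 -m inch '[[0.85,[0,0,0.003],0],[0.85,[0,0,0],0]]'
```

```text
t: 6.45
position: [0.5032, 0.0089, 0.1175]
tool_rot: [[-0.456, 0.89, 0.01], [0.89, 0.456, -0.01], [-0.014, 0.005, -1.0]]
wrist_force: [-0.5, 0.2, 0.7]
width: 0.848
t: 6.7
position: [0.5032, 0.0088, 0.1143]
tool_rot: [[-0.456, 0.89, 0.01], [0.89, 0.456, -0.01], [-0.014, 0.005, -1.0]]
wrist_force: [0.4, 0.3, -0.1]
width: 0.85
```

No contact 6 mm below the nominal shelf height, so the reported height is off. I keep probing gently.

```bash
for i in 1 2; do :; done; python3 -m inch '[[0.85,[0,0,0.003],0],[0.85,[0,0,0.003],0],[0.85,[0,0,0],0]]'|grep -E 'pos|force'
python3 -m inch '[[0.85,[0,0,0.003],0],[0.85,[0,0,0],0]]'|grep -E 'pos|force'
python3 -m inch '[[0.85,[0,0,0.003],0],[0.85,[0,0,0],0]]'|grep -E 'pos|force'
```

```text
position: [0.5032, 0.0088, 0.1078]
wrist_force: [0.5, 0.1, 1.0]
position: [0.5033, 0.0087, 0.1046]
wrist_force: [0.3, -0.2, 0.2]
position: [0.5033, 0.0087, 0.1014]
wrist_force: [-0.3, -0.2, -0.5]
```

```bash
python3 -m inch '[[0.85,[0,0,0.002],0],[0.85,[0,0,0],0]]'|grep -E 'pos|force'
python3 -m inch '[[0.85,[0,0,0.002],0],[0.85,[0,0,0],0]]'|grep -E 'pos|force'
python3 -m inch '[[0.85,[0,0,0.002],0],[0.85,[0,0,0],0]]'|grep -E 'pos|force'
```

```text
position: [0.5034, 0.0087, 0.0993]
wrist_force: [-0.2, 0.1, 0.1]
position: [0.5034, 0.0087, 0.0972]
wrist_force: [-1.4, -0.4, 0.6]
position: [0.5035, 0.0087, 0.0951]
wrist_force: [-0.2, 0.5, 0.1]
```

```bash
python3 -m inch '[[0.85,[0,0,0.002],0],[0.85,[0,0,0],0]]'|grep -E 'pos|force'
python3 -m inch '[[0.85,[0,0,0.002],0],[0.85,[0,0,0],0]]'|grep -E 'pos|force'
python3 -m inch '[[0.85,[0,0,0.002],0],[0.85,[0,0,0],0]]'|grep -E 'pos|force'
python3 -c '
from h import *
g=lambda i:np.clip((i.astype(float)-30)*1.9,0,255).astype(np.uint8)
cv2.imwrite("pics/b5.png",cv2.resize(g(snapshot("side")[200:290,280:400]),None,fx=6.5,fy=6.5,interpolation=2))'
```

```text
position: [0.5035, 0.0086, 0.0929]
wrist_force: [0.3, -0.3, 0.0]
position: [0.5035, 0.0086, 0.0908]
wrist_force: [-0.0, 0.6, -0.6]
position: [0.5041, 0.0085, 0.0906]
wrist_force: [-0.5, -0.2, 0.3]
```

View pics/b5.png

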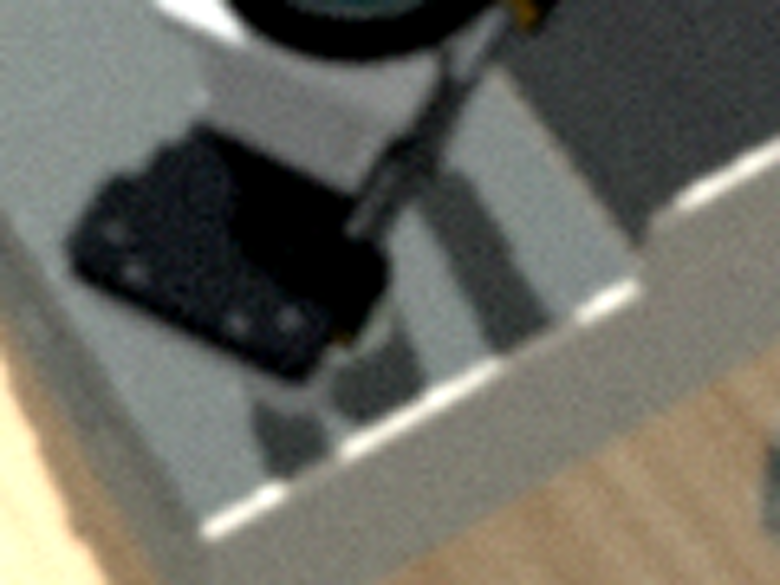

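```bash
python3 -c '
from h import *
s=sense();print({k:np.round(v,3) for k,v in s.items()})'
```

```text
{'t': np.float64(9.125), 'joints': array([ -6.515,  13.091, 102.963,  -0.57 ,  63.186, -33.412]), 'qd': array([-0.002,  0.263,  0.389,  0.031, -0.476, -0.045]), 'joint_torque': array([ 1.0000e-02, -3.4777e+01, -2.0816e+01,  6.0000e-03,  5.3000e-02,
        1.0000e-03]), 'position': array([0.504, 0.009, 0.09 ]), 'tool_rot': array([[-0.456,  0.89 ,  0.012],
       [ 0.89 ,  0.456, -0.01 ],
       [-0.015,  0.006, -1.   ]]), 'wrist_force': array([ 0.001, -0.399, -0.117]), 'ft_torque': array([-0.044,  0.027,  0.029]), 'width': np.float64(0.855)}
```

```bash
python3 -m inch '[[0.85,[0,0,0.002],0],[0.85,[0,0,0],0]]'|grep -E 'pos|force'; python3 -c '
from h import *
s=sense();print(s["position"],s["joints"],s["wrist_force"],s["joint_torque"])'
```

```text
position: [0.5043, 0.0085, 0.0905]
wrist_force: [-0.5, -0.2, -0.8]
[0.50431136 0.00847205 0.09052693] [ -6.50913748  13.06929801 102.97965086  -0.58229664  63.14751486
 -33.39878007] [-0.52773473 -0.24360757 -0.83273999] [-1.77164970e-02 -3.50316989e+01 -2.12180078e+01  8.33758277e-04
 -2.36197360e-03  3.22154890e-03]
```

```bash
python3 -m inch '[[0.85,[0,0,-0.004],0],[0.85,[0,0,0],0]]'|grep -E 'pos|force'; python3 -c '
from h import *
s=sense();print(s["position"],s["joints"],s["wrist_force"],s["joint_torque"])'; python3 -m inch '[[0.85,[0,0,-0.006],0],[0.85,[0,0,0],0]]'|grep -E 'pos|force'; python3 -c '
from h import *
s=sense();print(s["position"],s["joints"],s["wrist_force"],s["joint_torque"])'
```

```text
position: [0.5043, 0.0085, 0.0943]
wrist_force: [-0.3, 0.3, -0.1]
[0.5042954  0.00850668 0.09434356] [ -6.50557273  12.86065818 102.65216941  -0.57934841  63.68412256
 -33.40283296] [-0.28096979  0.25279425 -0.08153167] [ 1.91211380e-02 -3.49378324e+01 -2.11667973e+01  7.33258756e-03
  7.89410784e-03  2.09765926e-04]
position: [0.5042, 0.0086, 0.1004]
wrist_force: [-0.1, 0.2, 0.1]
[0.50415051 0.00858179 0.10035703] [ -6.50087669  12.54422699 102.12279128  -0.57248229  64.55685467
 -33.40931063] [-0.13866887  0.23057875  0.13455217] [ 1.38020050e-02 -3.47166038e+01 -2.13211191e+01  7.06606050e-03
  1.81778020e-02 -6.78869696e-05]
```

The view shows the back finger's tip near its own shadow at crop (290,405), close to the shelf. The capsule is undisturbed, mostly hidden at (350,330). The arm also stalls at a reported 0.0905, so the tip sits about 29 mm higher than reported. I take a reported 0.098 as 8 mm over the shelf and push.

```bash
python3 st.py -44 -48 98; python3 -m inch '[[0.85,[0.001,0.008,0.002],0],[0.85,[0,0.008,0],0],[0.85,[0,0.008,0],0],[0.85,[0,0.008,0],0],[0.85,[0,0,0],0]]'
python3 st.py 54 8 98;python3 - <<'E'
from h import *
s=snapshot("side")
for P in [(-.055,-.0535,.149),(-.055,-.0535,.135)]:
    u,v=proj("side",B([.5515,.056,-.0445],P))[0].round().astype(int); print(cv2.imread("pics/side0.png")[v-1:v+2,u-1:u+2].mean(),s[v-1:v+2,u-1:u+2].mean())
cv2.imwrite("pics/s6.png",s)
E
```

```text
t 9.875 bin mm [-45.2 -49.5 100.4] phi 29.7 w 0.849 F [-0.1  0.2  0.1]
tool shift mm [0.7 1.8 2.4]
t: 10.5
position: [0.5346, 0.0254, 0.0979]
tool_rot: [[-0.456, 0.89, 0.012], [0.89, 0.457, -0.01], [-0.015, 0.006, -1.0]]
wrist_force: [0.2, 0.4, 0.4]
width: 0.848
t 10.5 bin mm [-15.6 -31.4  97.9] phi 29.71 w 0.848 F [0.2 0.4 0.4]
tool shift mm [-0.3 79.9  0.4]
195.55555555555554 83.37037037037037
194.92592592592592 88.33333333333333
```

```bash
cat > br.py <<'E'
from h import *
import sys
s=snapshot("side"); p=[.5515,.056,-.0445]
poly=proj("side",[B(p,q) for q in[(-.12,.093,.121),(-.12,-.093,.121),(.02,-.093,.121),(.02,.093,.121)]]).astype(np.int32)
m=np.zeros(s.shape[:2],np.uint8);cv2.fillPoly(m,[poly],1)
b=(s.min(2)>130)&(m>0); n,_,st,ce=cv2.connectedComponentsWithStats(b.astype(np.uint8))
for i in range(1,n):
    if st[i,4]>5: 
        w=onz("side",ce[i],.14);d=w[:2]-p[:2];c,q=np.cos(p[2]),np.sin(p[2])
        print(st[i],ce[i].round(1),"bin at z.14",(1e3*np.array([c*d[0]+q*d[1],-q*d[0]+c*d[1]])).round(0))
E
python3 br.py
```

```text
[314 175  12  11  69] [319.7 180. ] bin at z.14 [-3. 73.]
```

The capsule has left its old place, so it is being pushed along, hidden under the gripper. Continuing.

```bash
python3 -m inch '[[0.85,[0,0.008,0],0],[0.85,[0,0.008,0],0],[0.85,[0,0.008,0],0],[0.85,[0,0.008,0],0],[0.85,[0,0.008,0],0],[0.85,[0,0,0],0]]'
python3 st.py 54 8 98; python3 br.py; python3 -c '
from h import *
a=snapshot("side")[120:300,240:440];b=snapshot("top")[130:270,270:430]
cv2.imwrite("pics/m7.png",cv2.resize(a,None,fx=3,fy=3,interpolation=2))'
```

```text
t: 11.35
position: [0.5717, 0.0446, 0.0981]
tool_rot: [[-0.456, 0.89, 0.011], [0.89, 0.456, -0.01], [-0.014, 0.005, -1.0]]
wrist_force: [0.3, -0.2, 0.4]
width: 0.848
t 11.35 bin mm [ 20.7 -10.4  98.1] phi 29.69 w 0.848 F [ 0.3 -0.2  0.4]
tool shift mm [-0.5 38.1  0.3]
```

```bash
python3 - <<'E'
from h import *
p=[.5515,.056,-.0445]; A=cv2.imread("pics/side0.png");S=snapshot("side");A2=cv2.imread("pics/top0.png");S2=snapshot("top")
for x in(35,50,65,80,95,105):
  o=[]
  for y in (-60,-75,-85):
    z=.120+.041-(.113-x/1e3)*np.tan(np.radians(27))
    u,v=proj("side",B(p,(x/1e3,y/1e3,z)))[0].round().astype(int); o.append((A[v-1:v+2,u-1:u+2].mean((0,1)).round().astype(int).tolist(),S[v-1:v+2,u-1:u+2].mean((0,1)).round().astype(int).tolist()))
  print(x,o)
cv2.imwrite("pics/s8.png",np.clip(cv2.resize(S[120:300,250:430],None,fx=3.3,fy=3.3,interpolation=2)*1.6,0,255).astype(np.uint8))
E
```

```text
35 [([64, 64, 62], [58, 59, 58]), ([63, 64, 62], [57, 59, 57]), ([88, 93, 93], [76, 81, 83])]
50 [([64, 64, 63], [40, 41, 39]), ([64, 64, 62], [41, 40, 39]), ([142, 150, 151], [90, 96, 97])]
65 [([63, 63, 62], [46, 46, 45]), ([64, 64, 62], [39, 39, 38]), ([132, 138, 139], [84, 89, 90])]
80 [([63, 63, 62], [61, 61, 59]), ([63, 63, 61], [44, 44, 43]), ([80, 82, 81], [47, 48, 47])]
95 [([64, 63, 62], [59, 60, 58]), ([63, 63, 62], [60, 61, 58]), ([69, 70, 68], [59, 60, 58])]
105 [([63, 64, 62], [61, 61, 59]), ([64, 64, 62], [61, 62, 59]), ([63, 63, 62], [61, 61, 59])]
```

View pics/s8.png

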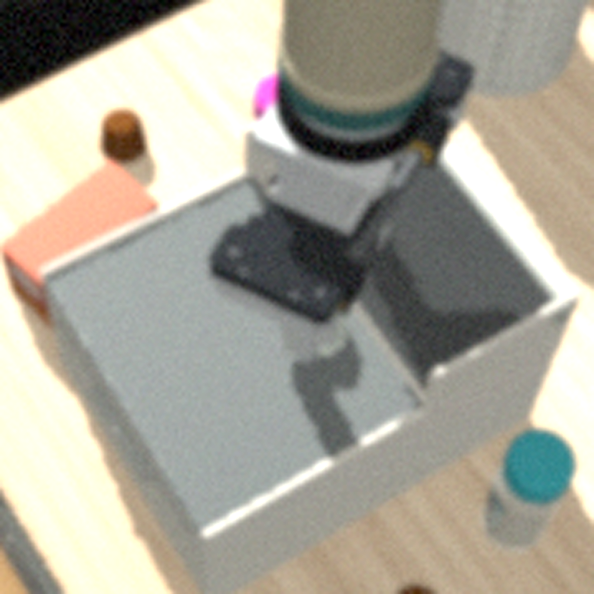

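The view shows the capsule upright at (330,335), with the finger's lower end at about (300,350) right behind it near the shelf edge. It is not clear how far the flap has opened, so I check the tip height and the flap numerically.

```bash
python3 - <<'E'
from h import *
p=[.5515,.056,-.0445]; A=cv2.imread("pics/side0.png");S=snapshot("side")
s=sense();P=np.array(s["position"]);R=np.array(s["tool_rot"])
for z in (.098,.125,.135,.145):
    Q=P.copy();Q[2]=z
    print(z,[proj("side",Q+R@np.array(q))[0].round(1).tolist() for q in [(.008,-.0525,0),(-.008,-.0525,0),(.008,-.04,0),(-.008,-.04,0)]])
print(S[212:236,328:352].mean(2).round().astype(int))
# free comparison of shelf brightness & profiles
for y in(-70,-85):
  for I in(A,S):
    print(y,[int(I[tuple(proj("side",B(p,(x/1e3,y/1e3,.12 if x<27 else .161-(.113-x/1e3)*.5095)))[0].round().astype(int)[::-1])].mean()) for x in range(10,125,4)])
E
```

```text
0.098 [[334.8, 234.8], [342.0, 238.3], [337.8, 229.8], [344.9, 233.3]]
0.125 [[335.2, 228.6], [342.5, 232.1], [338.2, 223.6], [345.5, 227.1]]
0.135 [[335.3, 226.2], [342.7, 229.8], [338.4, 221.1], [345.8, 224.7]]
0.145 [[335.5, 223.8], [343.0, 227.4], [338.6, 218.7], [346.0, 222.2]]
[[ 89  87  84  78  71  61  52  45  32  32  31  37  31  34  35  43  42  40
   42  39  41  41  35  37]
 [ 93  91  88  87  82  79  71  63  50  45  32  28  28  27  34  38  33  36
   39  42  41  37  39  41]
 [ 97  94  91  91  92  86  85  80  72  63  48  40  32  33  30  23  38  33
   38  38  33  35  40  53]
 [101  97  95  95  93  93  92  89  84  76  68  62  56  43  38  28  30  31
   36  30  32  38  49  67]
 [100 101 101  99  96  92  92  90  88  86  86  80  73  64  53  45  36  30
   29  27  34  42  62  77]
 [106 105 105 102 101  99  99  97  90  91  90  89  82  79  72  68  61  51
   40  44  52  63  70  81]
 [107 106 105 107 101 104 103 101  94  94  88  92  90  88  86  80  77  65
   66  65  72  76  81  85]
 [107 104 108 106 105 106 103  98  94  90  89  91  92  92  91  91  85  81
   80  83  83  85  87  88]
 [105 10
[... 1434 characters left out ...]
4 102 103  97  86  70  62  60  62  63  59  59
   65  60  61  60  61  62]
 [105 106 105 106 105 104 107 104 101  99  83  68  63  60  62  63  58  62
   61  64  58  60  59  59]]
-70 [106, 106, 105, 103, 106, 86, 65, 58, 65, 62, 64, 64, 62, 60, 63, 60, 63, 63, 64, 60, 62, 63, 60, 65, 64, 75, 137, 189, 192]
-70 [105, 103, 100, 107, 109, 97, 59, 35, 36, 39, 37, 35, 37, 37, 39, 40, 38, 53, 57, 57, 58, 59, 60, 58, 59, 73, 132, 186, 187]
-85 [107, 103, 101, 105, 100, 78, 81, 108, 158, 155, 158, 169, 134, 132, 112, 119, 116, 82, 88, 67, 67, 63, 64, 66, 63, 79, 136, 181, 190]
-85 [102, 102, 102, 91, 92, 87, 66, 91, 127, 135, 98, 99, 70, 80, 64, 63, 62, 43, 49, 44, 41, 55, 61, 63, 62, 71, 133, 178, 187]
```

The finger's lower edge puts the tip about 17 mm over the shelf, so the flap has barely been touched. The capsule is still on the shelf, with its front edge before the shelf edge. I lower by 7 mm so that the finger, not the capsule, opens the flap.

```bash
python3 -m inch '[[0.85,[0,0,0.004],0],[0.85,[0,0,0.003],0],[0.85,[0,0,0],0]]'
cat > tip.py <<'E'
from h import *
p=[.5515,.056,-.0445]; S=snapshot("side");A=cv2.imread("pics/side0.png")
s=sense();P=np.array(s["position"]);R=np.array(s["tool_rot"])
for z in (.125,.135):
    Q=P.copy();Q[2]=z; print(z,[proj("side",Q+R@np.array(q))[0].round(1).tolist() for q in [(.008,-.0525,0),(-.008,-.0525,0)]])
Q[2]=.13;u,v=proj("side",Q+R@np.array((0,-.0525,0)))[0].astype(int)
print("rows",v-8,"cols",u-5);print(S[v-8:v+9,u-5:u+12].mean(2).round().astype(int))
for y in(-70,-85):
    print(y,[int(S[tuple(proj("side",B(p,(x/1e3,y/1e3,.12 if x<27 else .161-(.113-x/1e3)*.5095)))[0].round().astype(int)[::-1])].mean()) for x in range(10,125,4)])
E
python3 tip.py; python3 st.py 54 8 92; python3 br.py
```

```text
t: 12.02
position: [0.5706, 0.0439, 0.0909]
tool_rot: [[-0.455, 0.89, 0.011], [0.89, 0.455, -0.011], [-0.015, 0.005, -1.0]]
wrist_force: [-0.0, 0.4, 1.1]
width: 0.849
0.125 [[335.2, 228.8], [342.6, 232.3]]
0.135 [[335.4, 226.4], [342.8, 230.0]]
rows 221 cols 333
[[102  99  94  92  89  92  91  91  90  88  85  81  77  74  72  77  80]
 [101  97  95  93  91  92  89  89  93  89  90  84  85  82  86  84  89]
 [101 102  96  92  90  88  90  88  89  90  90  85  89  85  90  90  92]
 [101 101  96  93  90  91  89  89  88  86  86  85  88  89  93  90  90]
 [102 100  94  93  89  91  90  92  89  92  92  91  88  90  92  92  95]
 [103 100  94  92  89  90  89  89  93  89  86  84  87  89  92  96  94]
 [106 102  97  94  91  92  90  88  89  92  84  84  84  85  87  84  84]
 [105 103 101  95  92  87  87  89  91  91  89  84  81  74  74  69  70]
 [103 104 103  96  89  86  86  87  85  92  90  82  77  69  64  60  61]
 [106 105 104  96  84  72  73  75  84  87  80  78  71  65  61  58  59]
 [105 104 101  95  81  70  64  67  72  75  73  71  67  59  62  63  58]
 [104 105 102  91  78  66  59  63  64  66  67  61  63  60  59  63  61]
 [103 103 102  93  79  68  60  59  64  59  62  57  61  57  60  61  60]
 [104 103 101  94  82  69  63  60  62  60  62  62  64  56  61  58  59]
 [103 101 102  99  89  76  66  63  60  64  57  62  62  57  57  59  58]
 [106 102 103 103  99  83  73  62  60  64  60  62  64  59  60  60  63]
 [103 104 101 102  96  90  76  66  59  62  60  57  62  60  57  64  63]]
-70 [102, 102, 102, 99, 105, 104, 68, 38, 39, 35, 39, 39, 45, 40, 41, 38, 40, 45, 50, 57, 57, 59, 56, 57, 56, 72, 132, 185, 189]
-85 [102, 103, 95, 87, 89, 106, 84, 90, 105, 106, 103, 128, 110, 84, 59, 58, 60, 43, 50, 39, 40, 54, 55, 55, 57, 75, 132, 178, 185]
t 12.075 bin mm [ 19.6 -11.3  91. ] phi 29.64 w 0.848 F [-0.7 -0.6  0.7]
tool shift mm [-0.2 39.4 -0.8]
```

The tip is now about 7 mm over the shelf and the flap is being swung. I push on.

```bash
python3 -m inch '[[0.85,[0,0.008,-0.001],0],[0.85,[0,0.008,0],0],[0.85,[0,0.007,0],0],[0.85,[0,0,0],0]]'; python3 tip.py|tail -2; python3 st.py 54 8 91.5; python3 br.py
```

```text
t: 12.62
position: [0.5915, 0.0549, 0.0919]
tool_rot: [[-0.456, 0.89, 0.008], [0.89, 0.456, -0.011], [-0.014, 0.002, -1.0]]
wrist_force: [-0.8, -0.1, 1.3]
width: 0.849
-70 [102, 102, 103, 105, 112, 111, 112, 108, 63, 47, 41, 37, 39, 36, 39, 36, 36, 37, 42, 35, 36, 40, 42, 40, 40, 53, 88, 148, 183]
-85 [105, 105, 100, 96, 99, 109, 105, 103, 105, 108, 95, 100, 71, 77, 59, 62, 59, 45, 52, 38, 40, 40, 42, 37, 41, 58, 101, 163, 191]
t 12.675 bin mm [39.9  0.6 91.9] phi 29.65 w 0.849 F [-0.8  0.2  2.1]
tool shift mm [-0.6 15.9  0.5]
```

```bash
python3 -m inch '[[0.85,[0,0.007,0],0],[0.85,[0,0.006,0],0],[0.85,[0,0,0],0],[0.85,[0,0,0],0]]'; python3 tip.py|tail -2; python3 st.py 56 9 91.5; python3 br.py
```

```text
t: 13.22
position: [0.6018, 0.0607, 0.0916]
tool_rot: [[-0.455, 0.89, 0.005], [0.89, 0.455, -0.012], [-0.013, -0.001, -1.0]]
wrist_force: [-1.9, -1.5, 1.4]
width: 0.846
-70 [79, 97, 104, 106, 112, 115, 112, 112, 112, 111, 98, 48, 40, 38, 37, 39, 38, 37, 38, 33, 37, 34, 38, 35, 32, 57, 86, 109, 119]
-85 [81, 104, 102, 98, 101, 112, 107, 105, 109, 110, 107, 105, 74, 73, 53, 58, 62, 43, 56, 39, 42, 32, 42, 38, 34, 59, 94, 111, 151]
t 13.275 bin mm [49.9  6.9 91.7] phi 29.64 w 0.85 F [-1.  -0.9  0.3]
tool shift mm [-1.2  6.3  0.2]
```

```bash
python3 -m inch '[[0.85,[0,0.005,0],0],[0.85,[0,0.003,0],0],[0.85,[0,0,0],0],[0.85,[0,0,0],0]]'; python3 st.py 58 9 91.5; python3 br.py
python3 - <<'E'
from h import *
p=[.5515,.056,-.0445]
for n in("side","top"):
  S=snapshot(n)
  for P in [(.0,-.02,.135),(.01,-.01,.135),(.02,-.01,.135),(.03,-.005,.135),(.035,-.005,.135),(.04,0,.1),(.04,-.01,.08)]:
    u,v=proj(n,B(p,P))[0].round().astype(int);print(n,P,(u,v),S[v-1:v+2,u-1:u+2].mean((0,1)).round())
E
```

```text
t: 13.82
position: [0.6077, 0.0637, 0.0911]
tool_rot: [[-0.455, 0.89, 0.002], [0.89, 0.455, -0.013], [-0.013, -0.004, -1.0]]
wrist_force: [-2.6, -0.9, 1.2]
width: 0.849
t 13.825 bin mm [55.8 10.2 91.1] phi 29.63 w 0.849 F [-2.6 -0.9  1.2]
tool shift mm [-2.1  1.3 -0.4]
side (0.0, -0.02, 0.135) (np.int64(346), np.int64(215)) [88. 89. 86.]
side (0.01, -0.01, 0.135) (np.int64(347), np.int64(209)) [94. 94. 92.]
side (0.02, -0.01, 0.135) (np.int64(351), np.int64(207)) [94. 95. 93.]
side (0.03, -0.005, 0.135) (np.int64(354), np.int64(203)) [91. 93. 91.]
side (0.035, -0.005, 0.135) (np.int64(356), np.int64(201)) [79. 80. 79.]
side (0.04, 0, 0.1) (np.int64(356), np.int64(207)) [ 98. 103. 103.]
side (0.04, -0.01, 0.08) (np.int64(358), np.int64(216)) [ 98. 102. 101.]
top (0.0, -0.02, 0.135) (np.int64(350), np.int64(198)) [49. 46. 45.]
top (0.01, -0.01, 0.135) (np.int64(346), np.int64(193)) [48. 45. 45.]
top (0.02, -0.01, 0.135) (np.int64(346), np.int64(189)) [48. 44. 44.]
top (0.03, -0.005, 0.135) (np.int64(344), np.int64(184)) [47. 43. 43.]
top (0.035, -0.005, 0.135) (np.int64(344), np.int64(182)) [38. 36. 37.]
top (0.04, 0, 0.1) (np.int64(341), np.int64(183)) [46. 43. 44.]
top (0.04, -0.01, 0.08) (np.int64(345), np.int64(185)) [49. 45. 45.]
```

```bash
python3 - <<'E'
from h import *
S=snapshot("side");p=[.5515,.056,-.0445]
s=sense();P=np.array(s["position"]);R=np.array(s["tool_rot"]);P[2]=.127
for q in [(.008,-.0525,0),(-.008,-.0525,0),(-.008,-.04,0),(-.008,-.04,-.03)]:print(q,proj("side",P+R@np.array(q))[0].round())
for q in [(.025,-.09,.12),(.025,-.05,.12),(.025,0,.12),(.036,-.001,.12),(.036,-.001,.15),(.036,-.02,.135)]: print(q,proj("side",B(p,q))[0].round())
print("rows 190.. cols 340..");print("\n".join(" ".join(f"{int(x):3d}" for x in r) for r in S[190:240,340:384:1].mean(2)[::2]))
cv2.imwrite("pics/s9.png",S)
E
```

```text
(0.008, -0.0525, 0) [345. 211.]
(-0.008, -0.0525, 0) [352. 215.]
(-0.008, -0.04, 0) [355. 210.]
(-0.008, -0.04, -0.03) [356. 202.]
(0.025, -0.09, 0.12) [376. 240.]
(0.025, -0.05, 0.12) [364. 225.]
(0.025, 0, 0.12) [350. 206.]
(0.036, -0.001, 0.12) [355. 203.]
(0.036, -0.001, 0.15) [356. 196.]
(0.036, -0.02, 0.135) [361. 207.]
rows 190.. cols 340..
 25  28  32  30  33  42  36  42  40  47  57  53  48  45  42  39  53  59  59  54  47  40  42  39  29  21  32  25  25  28  22  34  35  39  34  39  35  32  35  29  37  36  36  40
 63  55  42  35  33  30  29  29  41  48  56  57  52  47  43  47  48  50  50  47  43  44  40  32  27  28  19  24  27  31  33  38  37  36  39  40  38  35  35  37  37  34  33  39
 91  89  78  76  65  58  52  43  32  25  36  34  36  35  38  41  42  41  44  43  44  42  39  37  35  28  26  25  35  28  35  34  36  39  33  39  44  34  37  34  35  36  39  37
 92  93  93  93  91  90  86  82  76  66  52  41  31  33  26  25  37  32  35  37  32  40  47  52  51  50  60  64  60  44  38  34  37  38  37  37  34  36  37  30  34  36  34  37
100 100  99  95  96  93  92  95  91  89  89  8
[... 2949 characters left out ...]
 108 106 107 107 104 107 107 106 105 103 102 105 106 100  85  68  60  60  64  59  59  63  62  63  74  87 100 106 108 107 110 115 111 112 114 113 112 113 111 111 111 110 110
105 106 107 107 106 104 109 105 104 106 107 106 107 106 102  91  73  61  62  61  60  63  63  61  62  68  79  92  97 104 106 107 109 111 112 112 113 113 111 107 109 107 106 102
104 107 110 107 107 109 106 105 103 109 107 107 103 106 103 101  91  76  68  60  60  61  64  62  61  64  68  73  88 101 103 105 108 109 110 110 112 113 108 101 103 101 101  98
106 105 109 105 105 106 108 107 107 106 105 106 106 106 106 106 102  92  82  72  65  63  68  57  62  62  64  64  70  79  96 103 103  99  98  99 105 110 105  97  99  95 100  97
```

Pixel values show the spot ahead of the back finger as uniform bin interior (about 112). A rounded object about 16 px across, edged, sits around (372,214), consistent with the capsule down inside the bin. I retreat and let the flap close behind the finger.

```bash
python3 -c '
from h import *
p=[.5515,.056,-.0445];w=onz("side",(372,214),.025);d=w[:2]-p[:2];print("blob at z=.025, bin",d)'
python3 -m inch '[[0.85,[0,-0.012,0],0],[0.85,[0,-0.015,0],0],[0.85,[0,-0.015,0],0],[0.85,[0,-0.015,0],0],[0.85,[0,-0.015,0],0],[0.85,[0,-0.01,-0.02],0],[0.85,[0,0,-0.04],0],[0.85,[0,0,-0.05],0]]'
python3 st.py -44 -47 200; python3 tip.py|tail -2
```

```text
blob at z=.025, bin [ 0.08900415 -0.00401623]
t: 15.02
position: [0.5259, 0.0247, 0.2005]
tool_rot: [[-0.454, 0.891, -0.001], [0.891, 0.454, -0.012], [-0.01, -0.006, -1.0]]
wrist_force: [-1.0, -0.3, -0.5]
width: 0.85
t 15.025 bin mm [-24.1 -32.4 200.5] phi 29.53 w 0.85 F [-1.  -0.3 -0.5]
tool shift mm [ -2.9 -24.5   0.6]
-70 [104, 107, 109, 107, 102, 88, 64, 64, 58, 63, 63, 63, 63, 62, 60, 65, 62, 62, 63, 61, 63, 64, 62, 63, 61, 74, 137, 193, 191]
-85 [104, 104, 103, 104, 103, 82, 81, 109, 161, 152, 157, 172, 136, 133, 112, 119, 114, 83, 92, 71, 63, 62, 65, 61, 65, 77, 134, 183, 193]
```

The flap profile matches the closed state at the start. I clear the scene and compare with the first pictures.

```bash
python3 -m inch '[[0.85,[0,0,-0.04],0],[0.85,[0.055,-0.02,0],0],[0.85,[0.055,-0.02,0],0],[0.85,[0.055,-0.02,0],0],[0.85,[0.055,-0.02,0],0],[0.85,[0.055,-0.02,0],0],[0.85,[0.055,-0.02,0],0],[0.85,[0.055,-0.02,0],0]]'
python3 -m inch '[[0.85,[0.05,-0.02,0],0],[0.85,[0.05,-0.01,0],0],[0.85,[0,0,0],0],[0.85,[0,0,0],0]]'
python3 - <<'E'
from h import *
for n in("side","top"):
    S=snapshot(n);A=cv2.imread(f"pics/{n}0.png")
    d=(cv2.GaussianBlur(cv2.absdiff(S,A).max(2),(3,3),0)>25).astype(np.uint8)
    k,_,st,ce=cv2.connectedComponentsWithStats(d)
    print(n,[(st[i].tolist()) for i in range(1,k) if st[i,4]>6])
    cv2.imwrite(f"pics/{n}_end.png",S)
E
python3 br.py
```

```text
t: 16.08
position: [0.2257, 0.3071, 0.2404]
tool_rot: [[-0.442, 0.897, 0.024], [0.897, 0.442, -0.01], [-0.019, 0.017, -1.0]]
wrist_force: [1.3, 1.0, -0.2]
width: 0.852
t: 16.58
position: [0.1491, 0.3846, 0.2369]
tool_rot: [[-0.448, 0.893, 0.025], [0.894, 0.449, -0.009], [-0.019, 0.019, -1.0]]
wrist_force: [0.1, -0.1, 0.5]
width: 0.852
side [[0, 26, 3, 7, 18], [0, 35, 52, 82, 2353], [35, 100, 30, 31, 227], [0, 139, 9, 9, 24], [18, 155, 8, 10, 22], [323, 233, 16, 14, 178], [328, 250, 17, 15, 152], [87, 315, 107, 85, 4496], [50, 360, 40, 40, 593], [0, 373, 17, 27, 289], [134, 385, 3, 3, 8]]
top [[356, 217, 26, 16, 287], [311, 372, 83, 28, 1327], [89, 386, 37, 14, 289], [124, 391, 25, 9, 119], [397, 395, 29, 5, 99], [294, 397, 20, 3, 50]]
```

The only changes on the worktop in either view are the missing capsule and its shadow. The jars, carton and flap look as at the start, so I hand the job in.

```bash
python3 -c 'from rig import *; print(sense()["t"]); print(job_done())'
```

```text
16.725
the job is handed in; nothing more can be done
None
```

The capsule is in the bin: the leading finger opened the flap and held it while the trailing finger slid the capsule over the shelf edge. The job was handed in at 16.7 s.

**Last checks:**
- **Scene:** Comparing the end pictures with the first ones, the only changes around the bin are the missing capsule and its shadow. The jars and the carton show no difference.
- **Flap:** Its brightness pattern is back to that of the closed flap.
- **Capsule:** After the drop, a capsule-sized rounded shape showed inside the open bin. I read it from pixel values only, because my 12 picture views were used up.

**What disagreed or went wrong:**
- **Height reading:** The real fingertips were roughly 30 to 38 mm higher than the reported TCP height. I corrected this from the images.
- **First pass:** Because of that, my first push went over the capsule without moving it.
- **Second push:** It began with the tip about 17 mm over the shelf, so I lowered it to about 7 mm before the capsule reached the flap.
- **Downward stall:** While probing down, the arm stopped at a reported 0.0905 m with no change in force. I did not find out why.
- **Force readings:** These stayed near noise level until the last part of the push, when they reached about 3 N.

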